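Swap the jar for the snack cup on the kitchen scale and tare it

TASK

The snack cup is to be filled by weight next. Take the glass jar off the kitchen scale and stand it on the wooden board, stand the closed snack cup from the board upright in the middle of the weighing plate instead, and then, with both standing free, press the long tare key with your fingertips at about 6 N for half a second (never over 25 N) and let go. Set both things down rather than dropping them, keep them upright, and leave the round power key and the other things on the counter alone.

Things in the scene. Friction and masses are not known exactly. Their poses are not given: they have to be found in the camera images.
- scale: Flat kitchen scale, fixed to the counter: white base 250 mm (its x) by 190 mm (its y), base top 22 mm above the counter, with a raised square steel weighing plate 150 by 150 mm whose top is 34 mm above the counter. Origin: centre of the underside; z up. Its two rubber keys lie on the low strip at its -x end (the robot's side), with a small flush pale green display between them. It may stand left or right of the robot's centre line, turned up to 0.25 rad.
- plate (a point): Centre of the top of the weighing plate, 40 mm along the scale's +x from its origin, 34 mm up; axes as the scale's.
- tare_key: Tare key: the long oblong dark rubber membrane key, 36 mm (x) by 60 mm (y), on the scale 85 mm towards -x and 45 mm towards +y from the scale's origin. Origin: centre of its top face, 27 mm above the counter, 5 mm proud of the base; axes as the scale's, z up. It hardly moves: about 1 mm per 3 N, hard stop after 2.5 mm (7.5 N). It registers when a fingertip presses its top with over 4 N for 0.2 s; more than 25 N spoils it.
- power_key: Power key: the small round dark rubber key, 26 mm across, on the same strip 105 mm to the -y side of the tare key. Origin: centre of its top, 27 mm above the counter; it does not move. Not to be pressed.
- board: Flat wooden serving board, fixed to the counter, 150 mm (its x) by 240 mm (its y), 18 mm thick. Origin: centre of its underside; z up. Turned up to 0.25 rad. The snack cup stands towards its +y end at the start; the other end is free.
- jar: Sealed empty glass storage jar, loose, 0.2 to 0.45 kg: plain cylinder 64 mm in diameter up to 64 mm height, narrower neck above, glass lid 60 mm across, total height 99 mm. Origin: centre of its underside; z up. The wire clamp latch sticks out to 42 mm from the axis on its -x side between 56 and 94 mm height, its wire hinge to 38 mm on its +x side: grip the cylinder across the jar's y. At the start it stands on the weighing plate, turned up to 0.6 rad.
- cup: Closed blue plastic snack cup with a flip lid, loose, 60 to 130 g: plain cylinder 62 mm in diameter up to 64 mm height, lid 64 mm in diameter, total height 80 mm. Origin: centre of its underside; z up. The lid's thumb tab sticks out to 42 mm from the axis on its -x side at 72 mm height: grip the cylinder across the cup's y. At the start it stands on the board, turned up to 0.4 rad from it.
- bowl: Bystander, loose: small open wooden bowl, 86 mm across, 42 mm high, standing between or near the scale and the board. Origin: centre of its underside.
- shaker: Bystander, loose: small waisted steel shaker, 40 mm across, 68 mm high, between or near the scale and the board, nearer the robot than the bowl. Origin: centre of its underside.
- canister: Bystander, loose: white ceramic canister with a wooden cap, 90 mm across, 130 mm high, at the left of the counter. Origin: centre of its underside.
- mug: Bystander, loose: white mug, 80 mm across, 90 mm high, at the left of the counter. Origin: centre of its underside.
- tin: Bystander, loose: plain metal tin, 70 mm across, 110 mm high, at the right of the counter. Origin: centre of its underside.
- sidecup: Bystander, loose: white handleless cup, 76 mm across, 70 mm high, at the right of the counter. Origin: centre of its underside.
Things that resemble listed ones, but are neither listed nor needed, are in the scene too. Several things have the shape of the cup; the one meant has the colours described above. Leave any yellow look-alike of the jar alone.

How it is judged:
By the outcome, as a careful person would: the job done as asked, in the order asked, and still so for the second after the job is handed in, with the robot touching nothing.
It also fails if it takes over 69 s, if anything falls off the work surface, if the arm or the gripper's body presses on something with over 40 N, if the wrist force passes 120 N, or if a joint passes its speed limit or range.

ROBOT

A 6-joint arm with a two-finger parallel gripper is mounted at the origin on the work surface. World frame = base frame: x ahead of the robot, y to its left, z up, the work surface at z = 0. Lengths are in m, angles in rad, forces in N, time in s.
With the tool pointing down it reaches from about 0.3 to 0.75 m from the base axis. Payload 8.5 kg.
Tool frame: the origin (TCP) lies at the very end of the fingers, on their centre line; the grasp point (between the pads) lies 19 mm behind it; z points along the fingers, y is the line along which they close (so a half turn about z gives the same grasp; the last joint's range is limited). The gripper opens to 85 mm and grips with 20 to 120 N. Pads are 22 mm wide; open, the fingers measure 114 mm over their backs; the gripper's body (76 mm by 85 mm) begins 54 mm behind the grasp point. The pads swing forward as they close: fully open they stand 13 mm farther back than shut.
Start: joints at [1.13, 0.381, 1.297, -0, 1.464, -0.215], TCP at [0.123, 0.536, 0.231] pointing down, gripper open.
Joint ranges: [-3.11, 3.11], [-0.89, 2.33], [0.22, 2.48], [-1.42, 4.56], [0.17, 2.85], [-2.88, 2.88]. Speed limits (rad/s): [2.39, 2.39, 3.14, 3.14, 3.14, 3.14].

INTERFACE

Orientations are given as a 3x3 rotation matrix whose columns are the frame's x, y, z axes.
In Python, from bench import ctrl, vision, look_for, silhouettes, spot_point gives the robot as it stands.
- The arm moves only by the shell command python3 -m pendant 'ROWS' [OPENING] [FORCE]. ROWS is JSON, a list that holds one entry, the list of rows, each a list of 4 numbers: the shift along the tool's x, y, z in mm, then the turn about the tool's z in degrees. A call has 1 to 10 rows; each row shifts and turns the commanded pose from where the row before left it, along the tool's axes as they then stand; what a row does not reach is not made up. A row lasts 1/10 s, in which the tool goes at most 50 mm and 8.59 degrees, less where a joint would pass 70% of its speed; a pose out of reach is approached as far as the arm can. A call with a gripper value outside its range is refused whole. OPENING is the finger opening in mm, from 0 to 85.4, set as the call begins (- or left out, the last holds). The fingers move at their own pace and stop on an object; FORCE is the grip in N (left out, the last holds). Time passes only in rows, so rows that do not move let the fingers close. It gives the time, the measured TCP pose, the force, the opening and the grip force at its end, in the units of the state.
- ctrl.read_state(): the state, without advancing time (a new reading comes with each control period).
- vision.snapshot(name): name is "side" or "top"; returns (picture, depth): 400x640x3 uint8, red, green, blue; 400x640 float32, m along the optical axis (not along the pixel's ray), 0 where there is no reading.
- vision.camera_params(name): a dict with "K" (3x3 intrinsics, pixels), "extrinsics" (4x4, takes a point from world to camera coordinates). Camera axes: x right, y down, z forward; pixel columns grow to the right and rows downward; lengths in m; the calibration is good to about 2 mm. A picture is of the moment at which its call begins. camera_params takes no time and is no camera call.
- ctrl.job_done(): hands the job in; it is judged then, once.
Trained networks look in the newest picture that a camera, given by its name, has taken for a name from the list of things; names that differ only in an ending like _2 or _b are one class to them, and where a whole thing is asked for, a point or a joint stands for the part that bears it (a point fixed in the world has none). Each returns a list of dicts, best first, with "p" (0 to 1); they miss things now and then, are a little off and sometimes report something else, mostly with a low value. They report only what shows in the picture. A call takes as long as a camera call. They do not tell look-alikes from the thing itself.
- look_for(camera, thing): "bbox" ([left, top, right, bottom] in pixels, round what is visible of it).
- silhouettes(camera, thing): "region" (400x640 bool, what is visible of it) and "bbox" ([left, top, right, bottom] in pixels, round what is visible of it).
- spot_point(camera, thing): "centre" ([column, row] in pixels: a listed point, or the origin of a listed thing).
The state is a dict: "t": time; "q": joint angles; "qvel": joint speeds; "joint_torque": joint torques, N m; "position": TCP position; "eef_rot": TCP orientation; "wrist_force": force on the tool from outside, world axes, zero at the start; "torque": the same for the moment, N m; "gripper_width": finger opening in m; "grasp_force": force on a finger pad.
Only numpy, scipy, OpenCV 4.12 (cv2) and the standard library are available. Lean on these libraries where they do the work, as an engineer would, in place of code of your own. Each camera call takes 0.05 s, during which the arm holds its last target. There are 200 camera calls.

## Working session

There is one attempt and no reset: what is moved stays moved. The work goes in short steps, Python scripts to look and compute and a shell command to move; the robot and the scene stay as the last step left them, time stands still between calls to the robot, and variables do not carry over. Pictures are saved under pics/ and viewed, at most 10 in all, crops included, and the job is handed in when it is done.

```bash
mkdir -p pics; ls; cat > h.py <<'E'
import numpy as np,cv2
from bench import ctrl,vision,look_for,silhouettes,spot_point
def cloud(cam,depth):
    P=vision.camera_params(cam);K=np.array(P["K"]);E=np.array(P["extrinsics"])
    v,u=np.mgrid[0:400,0:640]
    X=np.stack([(u-K[0,2])/K[0,0]*depth,(v-K[1,2])/K[1,1]*depth,depth],-1)
    W=(X-E[:3,3])@E[:3,:3]
    W[depth<=0]=np.nan
    return W
E
python3 - <<'E'
from h import *
for c in ("top","side"):
    im,d=vision.snapshot(c); W=cloud(c,d); np.savez(f"/tmp/{c}.npz",im=im,d=d,W=W)
    cv2.imwrite(f"pics/{c}0.png",im[:,:,::-1])
    for t in ("scale","board","jar","cup","tare_key","power_key","plate","bowl","shaker"):
        if t!="plate":
            for s in silhouettes(c,t)[:3]:
                if s["p"]<.3: continue
                w=W[s["region"]];w=w[~np.isnan(w[:,0])]
                z=np.percentile(w[:,2],95); tp=w[abs(w[:,2]-z)<.006]
                (cx,cy),sz,a=cv2.minAreaRect((w[:,:2]*1000).astype(np.float32))
                print(c,t,round(s["p"],2),np.round(s["bbox"]),"ztop",z.round(3),"topmean",np.median(tp,0).round(3),"rect",round(cx),round(cy),np.round(sz),round(a,1))
        for s in spot_point(c,t)[:2]:
            print("   pt",c,t,round(s["p"],2),np.round(s["centre"],1))
print(ctrl.read_state())
E
```

```text
pics
top scale 0.71 [357. 160. 431. 253.] ztop 0.038 topmean [ 0.559 -0.224  0.035] rect 536 -249 [259. 199.] 6.6
   pt top scale 0.58 [392.5 206.2]
top board 0.92 [206. 161. 286. 224.] ztop 0.023 topmean [0.576 0.201 0.019] rect 579 217 [155. 239.] 13.3
   pt top board 0.77 [244.1 190.1]
top jar 0.63 [386. 176. 414. 202.] ztop 0.136 topmean [ 0.564 -0.252  0.133] rect 571 -261 [ 61. 105.] 42.1
top jar 0.6 [390. 112. 413. 144.] ztop 0.102 topmean [ 0.762 -0.273  0.099] rect 777 -281 [69. 99.] 60.3
   pt top jar 0.68 [396.8 195.7]
   pt top jar 0.66 [391.6 190.4]
top cup 0.84 [161. 151. 189. 174.] ztop 0.081 topmean [0.667 0.425 0.078] rect 673 437 [92. 70.] 50.4
top cup 0.81 [185. 125. 220. 148.] ztop 0.081 topmean [0.746 0.334 0.078] rect 747 335 [65. 64.] 47.6
top cup 0.8 [206. 183. 232. 207.] ztop 0.098 topmean [0.562 0.278 0.095] rect 571 281 [91. 62.] 0.5
   pt top cup 0.75 [207.  143.1]
   pt top cup 0.64 [222.1 197.3]
top tare_key 0.59 [119. 249. 162. 278.] ztop 0.133 topmean [0.366 0.493 0.131] rect 365 488 [84. 87.] 72.5
top tare_key 0.56 [375. 226. 394. 242.] ztop 0.032 top
[... 2449 characters left out ...]
 1.46359859e+00, -2.15291079e-01]), 'qvel': array([-0.00122552, -0.00059367, -0.00203417,  0.0010782 ,  0.00015319,
        0.00037853]), 'joint_torque': array([ 1.70146741e-03, -4.48317254e+01, -2.31469667e+01, -2.06547662e-05,
        5.84824211e-04,  1.28674309e-06]), 'position': array([0.12313738, 0.53602127, 0.2313384 ]), 'eef_rot': array([[-9.74612917e-01,  2.23896540e-01,  2.35158529e-05],
       [ 2.23896541e-01,  9.74612917e-01,  1.93162605e-05],
       [-1.85940101e-05,  2.40909952e-05, -1.00000000e+00]]), 'wrist_force': array([-0.5104435 ,  0.55707048, -0.53914237]), 'torque': array([ 0.01416222,  0.06034532, -0.03257418]), 'grasp_force': 0.0, 'gripper_width': 0.08525573989566167}
```

```bash
python3 - <<'E'
from h import *
T=np.load("/tmp/top.npz");im=T["im"][:,:,::-1];W=T["W"]
S=np.load("/tmp/side.npz");si=S["im"][:,:,::-1];SW=S["W"]
r=lambda a,x0,y0,w,h,W,H:cv2.resize(a[y0:y0+h,x0:x0+w],(W,H),interpolation=cv2.INTER_CUBIC)
# 800x600: top overview, crops
A=np.hstack([r(im,100,100,350,175,500,250), r(si,230,130,230,190,300,250)])
B=np.hstack([r(im,375,165,50,44,400,350), r(im,195,170,50,44,400,350)])
cv2.imwrite("pics/comp.png",np.vstack([A,B]))
# rectified object-frame estimates: points per height band
for n,(x,y,R) in {"jar":(.564,-.255,.06),"cup":(.565,.277,.055)}.items():
    for nm,w in (("top",W),("side",SW)):
        m=(np.hypot(w[...,0]-x,w[...,1]-y)<R)&(w[...,2]>.05)
        p=w[m]
        base=.034 if n=="jar" else .018
        for lo,hi in ((.005,.062),(.064,.092),(.066,.077),(.077,.083),(.096,.103)):
            q=p[(p[:,2]>base+lo)&(p[:,2]<base+hi)]
            if len(q)<4: continue
            print(n,nm,lo,hi,len(q),"mean",q.mean(0).round(4),"min",q.min(0).round(3),"max",q.max(0).round(3))
E
```

```text
jar top 0.005 0.062 70 mean [ 0.547  -0.2338  0.0727] min [ 0.533 -0.275  0.051] max [ 0.579 -0.22   0.096]
jar top 0.064 0.092 106 mean [ 0.5553 -0.2429  0.1129] min [ 0.523 -0.282  0.098] max [ 0.602 -0.221  0.126]
jar top 0.066 0.077 37 mean [ 0.5491 -0.2394  0.1042] min [ 0.523 -0.274  0.101] max [ 0.583 -0.223  0.11 ]
jar top 0.077 0.083 12 mean [ 0.5604 -0.243   0.114 ] min [ 0.525 -0.28   0.111] max [ 0.598 -0.223  0.117]
jar top 0.096 0.103 213 mean [ 0.5645 -0.2523  0.133 ] min [ 0.528 -0.278  0.13 ] max [ 0.597 -0.224  0.137]
jar side 0.005 0.062 347 mean [ 0.5556 -0.2726  0.0733] min [ 0.535 -0.285  0.05 ] max [ 0.596 -0.225  0.096]
jar side 0.064 0.092 263 mean [ 0.5559 -0.2672  0.111 ] min [ 0.524 -0.284  0.098] max [ 0.602 -0.221  0.126]
jar side 0.066 0.077 113 mean [ 0.5556 -0.2671  0.1051] min [ 0.524 -0.283  0.1  ] max [ 0.594 -0.221  0.111]
jar side 0.077 0.083 47 mean [ 0.5563 -0.2653  0.1139] min [ 0.528 -0.281  0.111] max [ 0.602 -0.222  0.117]
jar side 0.096 0.103 167 mean [ 0.5658 -0.2545  0.1328] min [ 0.534 -0.28   0.13 ] max [ 0.593 -0.23   0.136]
cup top 0.005 0.062 30 mean [0.553  0.2579 0.0638] min [0.533 0.25  0.051] max [0.576 0.292 0.079]
cup top 0.064 0.092 406 mean [0.5617 0.2797 0.0939] min [0.523 0.25  0.083] max [0.595 0.311 0.103]
cup top 0.066 0.077 265 mean [0.5601 0.2795 0.0925] min [0.523 0.25  0.085] max [0.595 0.311 0.095]
cup top 0.077 0.083 134 mean [0.5642 0.2801 0.0968] min [0.526 0.25  0.095] max [0.594 0.311 0.101]
cup side 0.005 0.062 125 mean [0.5611 0.2603 0.0652] min [0.537 0.246 0.05 ] max [0.598 0.292 0.08 ]
cup side 0.064 0.092 150 mean [0.5644 0.2727 0.0936] min [0.527 0.249 0.082] max [0.598 0.314 0.102]
cup side 0.066 0.077 82 mean [0.5609 0.2675 0.0919] min [0.527 0.249 0.084] max [0.598 0.314 0.095]
cup side 0.077 0.083 61 mean [0.5683 0.2806 0.0965] min [0.538 0.254 0.095] max [0.596 0.312 0.101]
```

View pics/comp.png

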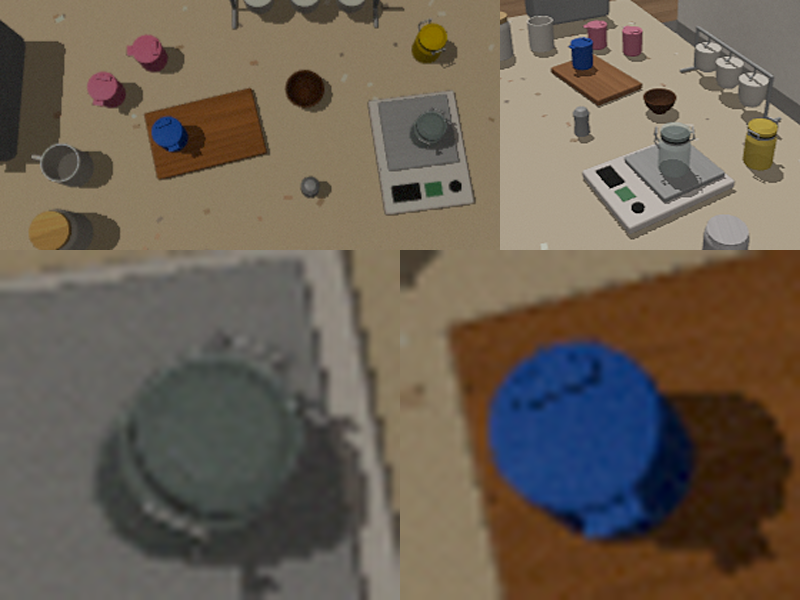

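The picture shows the jar on the plate in the top view. Its lid is at crop (215,430), the hinge upper right at (250,350) and the latch lower left at (175,520), so its yaw is about -24°. The blue cup's lid is at crop (575,425) with its tab at (615,515), so its yaw is about +23°. The pink cups and the yellow jar are look-alikes. Positions used:
- **Jar:** (0.565, -0.254)
- **Cup:** (0.565, 0.280)
- **Plate centre:** (0.572, -0.242)
- **Tare key:** (0.442, -0.212)
- **Free spot on the board:** (0.594, 0.154)

```bash
cat > go.py <<'E'
import sys,numpy as np
from bench import ctrl
# target x y z (mm), angle of tool y axis (deg)
x,y,z,a=map(float,sys.argv[1:5]); s=ctrl.read_state(); R=s["eef_rot"]
d=np.array([x,y,z])-1000*s["position"]
cur=np.degrees(np.arctan2(R[1,1],R[0,1])); t=(cur-a+90)%180-90
print("shift",(R.T@d).round(1),"turn",round(t,1),"t",round(s["t"],2),"F",s["wrist_force"].round(1),"w",round(1000*s["gripper_width"],1),"g",round(s["grasp_force"],1),"tcp",(1000*s["position"]).round(1),"q",s["q"].round(2))
E
R='-'
python3 -m pendant '[[[-30,-34,0,0],[-30,-34,0,0],[-30,-34,0,0],[-30,-34,0,0],[-30,-34,0,0],[-30,-34,0,0],[-30,-34,0,0],[-30,-34,0,0],[-30,-34,0,0],[-30,-34,0,0]]]' 85 
python3 -m pendant '[[[-30,-34,0,0],[-30,-34,0,0],[-30,-34,0,0],[-30,-34,0,0],[-30,-34,0,0],[-30,-34,0,0],[-30,-34,0,0],[-30,-34,0,0],[-30,-34,0,0],[-30,-34,0,0]]]'
python3 go.py 565 -254 150 66
```

```text
t: 2.8
position: [0.3399, 0.1357, 0.2316]
eef_rot: [[-0.975, 0.224, 0.001], [0.224, 0.975, 0.0], [-0.001, 0.0, -1.0]]
wrist_force: [0.5, 0.1, -0.2]
gripper_width: 0.085
grasp_force: 0.0
t: 3.8
position: [0.5563, -0.2628, 0.2313]
eef_rot: [[-0.975, 0.224, 0.0], [0.224, 0.975, -0.0], [-0.0, 0.0, -1.0]]
wrist_force: [1.0, -0.6, 1.3]
gripper_width: 0.0845
grasp_force: 0.0
shift [-6.5 10.6 81.3] turn 11.1 t 3.8 F [ 1.  -0.6  1.3] w 84.5 g 0.0 tcp [ 556.3 -262.8  231.3] q [-0.63  0.5   1.1   0.    1.54 -1.98]
```

```bash

python3 -m pendant '[[[-6.5,10.6,20,0],[0,0,30,5.5],[0,0,31,5.6],[0,0,0,0],[0,0,0,0]]]' | head -2
python3 go.py 565 -254 64 66
python3 - <<'E'
from h import *
im,d=vision.snapshot("top"); s,_=vision.snapshot("side")
r=lambda a,x0,y0,w,h,W,H:cv2.resize(a[y0:y0+h,x0:x0+w,::-1],(W,H),interpolation=cv2.INTER_CUBIC)
cv2.imwrite("pics/a.png",np.hstack([r(im,350,150,90,90,400,400),r(s,310,190,90,90,400,400)]))
E
```

```text
t: 4.3
position: [0.5646, -0.2524, 0.1511]
shift [-1.  -1.3 87.1] turn 0.1 t 4.3 F [-0.7  0.2  0.2] w 84.8 g 0.0 tcp [ 564.6 -252.4  151.1] q [-0.61  0.56  1.22  0.    1.35 -1.77]
```

View pics/a.png

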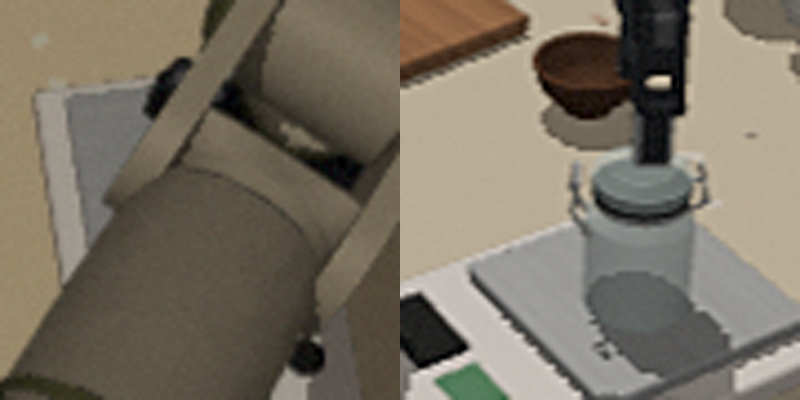

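The side view shows the fingers over the jar lid at (640,185), with the latch to the left and the hinge to the right, clear of the closing line. Next I descend and grip.

```bash

python3 -m pendant '[[[-1,-1.3,15,0],[0,0,20,0],[0,0,20,0],[0,0,20,0],[0,0,12,0],[0,0,0,0],[0,0,0,0]]]' 85
python3 go.py 565 -254 64 66
python3 -m pendant '[[[0,0,0,0],[0,0,0,0],[0,0,0,0],[0,0,0,0],[0,0,0,0],[0,0,0,0],[0,0,0,0],[0,0,0,0]]]' 50 40
python3 go.py 565 -254 64 66
```

```text
t: 5.1
position: [0.5653, -0.2541, 0.0646]
eef_rot: [[-0.913, 0.407, 0.002], [0.407, 0.913, -0.001], [-0.002, -0.0, -1.0]]
wrist_force: [1.3, -0.3, 0.6]
gripper_width: 0.0851
grasp_force: 0.0
shift [ 0.4 -0.   0.6] turn -0.0 t 5.1 F [ 1.3 -0.3  0.6] w 85.1 g 0.0 tcp [ 565.3 -254.1   64.6] q [-0.61  0.65  1.32  0.    1.16 -1.76]
t: 5.9
position: [0.5659, -0.2535, 0.0655]
eef_rot: [[-0.913, 0.407, 0.004], [0.407, 0.913, -0.001], [-0.004, 0.001, -1.0]]
wrist_force: [1.0, 5.1, 7.3]
gripper_width: 0.0631
grasp_force: 36.1
shift [ 0.6 -0.9  1.5] turn -0.0 t 5.9 F [1.  5.1 7.3] w 63.1 g 36.1 tcp [ 565.9 -253.5   65.5] q [-0.61  0.65  1.32  0.    1.16 -1.76]
```

```bash

python3 -m pendant '[[[0,0,-3,0],[0,0,-8,0],[0,0,-15,0],[0,0,-20,0],[0,0,-20,0],[0,0,-15,0],[0,0,-10,0],[0,0,-6,0],[0,0,-3,0],[0,0,0,0]]]' - 50
python3 go.py 594 154 165 66
```

```text
t: 6.9
position: [0.5646, -0.2537, 0.1631]
eef_rot: [[-0.913, 0.407, -0.0], [0.407, 0.913, 0.0], [0.0, 0.0, -1.0]]
wrist_force: [-0.5, 0.2, -4.7]
gripper_width: 0.0629
grasp_force: 46.4
shift [139.3 384.3  -1.8] turn -0.0 t 6.9 F [-0.5  0.2 -4.7] w 62.9 g 46.4 tcp [ 564.6 -253.7  163.1] q [-0.61  0.55  1.2  -0.    1.38 -1.76]
```

```bash

python3 -m pendant '[[[3,8,0,0],[8,22,0,0],[12,33,0,0],[14,38,0,0],[14,38,0,0],[14,38,0,0],[14,38,0,0],[14,38,0,0],[14,38,0,0],[12,33,0,0]]]' |head -2
python3 -m pendant '[[[10,30,0,0],[6,19,0,0],[3,8,0,0],[1,3,0,0],[0,0,0,0]]]' | head -2
python3 go.py 594 154 70 66
python3 - <<'E'
from h import *
im,d=vision.snapshot("top"); s,_=vision.snapshot("side")
r=lambda a,x0,y0,w,h,W,H:cv2.resize(a[y0:y0+h,x0:x0+w,::-1],(W,H),interpolation=cv2.INTER_CUBIC)
cv2.imwrite("pics/b.png",np.hstack([r(im,190,130,120,120,400,400),r(s,255,110,120,120,400,400)]))
# board corners from first picture
T=np.load("/tmp/top.npz")
import h
vision.snapshot
W=T["W"];im=T["im"].astype(int)
m=(abs(W[...,2]-.019)<.004)&(abs(W[...,0]-.58)<.13)&(abs(W[...,1]-.217)<.17)&(im[...,0]>im[...,2]*1.9)
print(m.sum(),cv2.minAreaRect((W[m][:,:2]*1000).astype(np.float32)))
E
```

```text
t: 7.9
position: [0.5873, 0.0933, 0.1628]
t: 8.4
position: [0.594, 0.1532, 0.163]
shift [ 0.3  0.7 93. ] turn -0.0 t 8.4 F [-0.4 -0.4 -3.2] w 62.5 g 46.5 tcp [594.  153.2 163. ] q [ 0.06  0.54  1.22 -0.    1.38 -1.09]
2574 ((577.08251953125, 215.83154296875), (149.2460479736328, 238.47314453125), 13.6039457321167)
```

View pics/b.png

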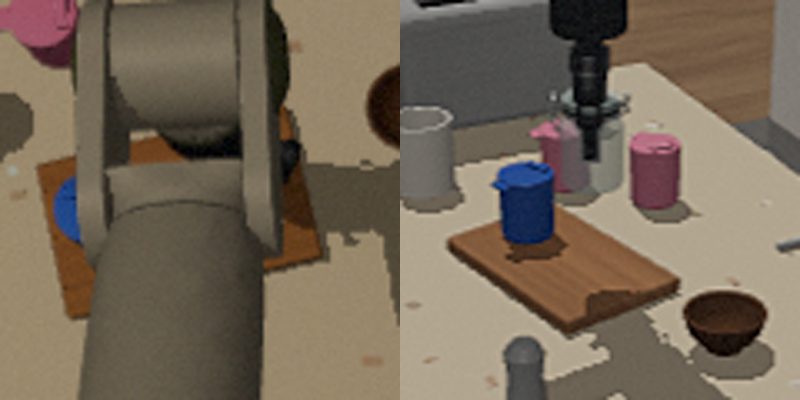

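The jar hangs upright over the free end of the board (side crop around (590,140)), and the cup at (525,200) is clear of it. Next I lower the jar.

```bash

python3 -m pendant '[[[0,0,5,0],[0,0,12,0],[0,0,20,0],[0,0,20,0],[0,0,20,0],[0,0,14,0],[0,0,9,0],[0,0,4,0],[0,0,2,0],[0,0,0,0]]]' |head -4
python3 go.py 594 153 49.5 66
```

```text
t: 9.5
position: [0.5944, 0.1535, 0.0576]
eef_rot: [[-0.913, 0.407, 0.001], [0.407, 0.913, 0.0], [-0.001, 0.0, -1.0]]
wrist_force: [-0.2, 0.1, -4.5]
shift [ 0.2 -0.6  8.1] turn -0.0 t 9.5 F [-0.2  0.1 -4.5] w 62.6 g 46.5 tcp [594.4 153.5  57.6] q [ 0.06  0.66  1.35 -0.    1.14 -1.09]
```

```bash

python3 -m pendant '[[[0,0,2,0],[0,0,2,0],[0,0,1.5,0],[0,0,1,0],[0,0,0,0],[0,0,0,0]]]' |sed -n 2p
python3 go.py 594 153 49.5 66
python3 -m pendant '[[[0,0,0.7,0],[0,0,0.5,0],[0,0,0,0]]]' |sed -n 2p
python3 go.py 594 153 49.5 66
```

```text
position: [0.5943, 0.1535, 0.0509]
shift [ 0.  -0.6  1.4] turn -0.0 t 10.1 F [-0.2  0.5 -4.6] w 63.0 g 46.6 tcp [594.3 153.5  50.9] q [ 0.06  0.66  1.36 -0.    1.12 -1.09]
position: [0.5942, 0.1536, 0.0497]
shift [-0.  -0.6  0.2] turn -0.0 t 10.4 F [-0.6  0.  -2.7] w 63.0 g 46.7 tcp [594.2 153.6  49.7] q [ 0.06  0.67  1.36  0.    1.12 -1.09]
```

Contact is starting, so I'll seat it slightly further and release.

```bash

python3 -m pendant '[[[0,0,0.6,0],[0,0,0.4,0],[0,0,0,0],[0,0,0,0]]]' |sed -n '2p;6p'
python3 go.py 594 153 49.5 66
python3 -m pendant '[[[0,0,0,0],[0,0,0,0],[0,0,0,0],[0,0,0,0],[0,0,0,0]]]' 72
python3 -m pendant '[[[0,0,0,0],[0,0,0,0],[0,0,0,0]]]' 85
python3 go.py 594 153 49.5 66
```

```text
position: [0.5943, 0.1536, 0.0496]
grasp_force: 47.3
shift [-0.  -0.6  0.1] turn -0.0 t 10.8 F [-3.4 -0.3  4.5] w 62.8 g 47.3 tcp [594.3 153.6  49.6] q [ 0.06  0.67  1.36 -0.    1.12 -1.09]
t: 11.3
position: [0.5943, 0.1535, 0.0486]
eef_rot: [[-0.913, 0.407, 0.0], [0.407, 0.913, 0.0], [-0.0, 0.0, -1.0]]
wrist_force: [0.8, -0.2, -0.8]
gripper_width: 0.0719
grasp_force: 0.0
t: 11.6
position: [0.5942, 0.1535, 0.0486]
eef_rot: [[-0.913, 0.407, -0.0], [0.407, 0.913, 0.0], [0.0, -0.0, -1.0]]
wrist_force: [-0.3, -0.0, 0.1]
gripper_width: 0.0848
grasp_force: 0.0
shift [-0.  -0.6 -0.9] turn -0.0 t 11.6 F [-0.3 -0.   0.1] w 84.8 g 0.0 tcp [594.2 153.5  48.6] q [ 0.06  0.67  1.36  0.    1.12 -1.09]
```

```bash

python3 -m pendant '[[[0,0,-8,0],[0,0,-18,0],[0,0,-28,0],[0,0,-30,0],[0,0,-28,0],[0,0,-18,-7],[0,0,0,-8],[0,0,0,-8],[0,0,0,-8],[0,0,0,-8]]]' |sed -n 2p
python3 -m pendant '[[[0,0,0,-8],[0,0,0,0]]]' |sed -n 2p
python3 go.py 565 280 130 113
```

```text
position: [0.5942, 0.1535, 0.1793]
position: [0.5942, 0.1536, 0.1792]
shift [-22.6 127.8  49.2] turn 0.0 t 12.8 F [0.7 0.6 0.9] w 85.1 g 0.0 tcp [594.2 153.6 179.2] q [ 0.06  0.53  1.2   0.    1.41 -1.91]
```

```bash

python3 -m pendant '[[[-4,24,0,0],[-6,36,0,0],[-6,36,0,0],[-5,25,5,0],[-1.6,6.8,20,0],[0,0,20,0],[0,0,4,0],[0,0,0,0],[0,0,0,0]]]' |sed -n 2p
python3 go.py 565 280 39 113
python3 - <<'E'
from h import *
im,d=vision.snapshot("top"); s,sd=vision.snapshot("side"); W=cloud("side",sd)
r=lambda a,x0,y0,w,h,W,H:cv2.resize(a[y0:y0+h,x0:x0+w,::-1],(W,H),interpolation=cv2.INTER_CUBIC)
cv2.imwrite("pics/c.png",np.hstack([r(im,190,130,120,120,400,400),r(s,255,110,120,120,400,400)]))
for c in silhouettes("side","jar")[:2]:
    w=W[c["region"]]; w=w[w[:,2]>.1]; print(c["p"],w.shape,np.nanmedian(w,0),np.nanmax(w[:,2]) if len(w) else 0)
E
```

```text
position: [0.5657, 0.2799, 0.1308]
shift [ 0.8  0.4 91.8] turn -0.1 t 13.7 F [ 0.6 -0.2  1.1] w 84.8 g 0.0 tcp [565.7 279.9 130.8] q [ 0.27  0.6   1.21  0.    1.33 -1.7 ]
0.87 (165, 3) [0.59081809 0.13917058 0.11338   ] 0.11993475925481184
0.56 (27, 3) [ 0.76421857 -0.27943616  0.10034596] 0.10169571250459405
```

View pics/c.png

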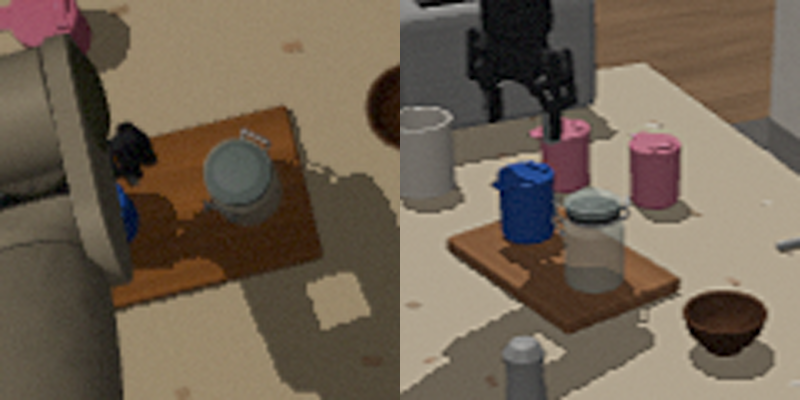

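The jar stands upright on the board at side crop (595,240), with the cup at (527,200) under the open fingers. Next I descend and grip the cup.

```bash

python3 -m pendant '[[[0.8,0.4,15,0],[0,0,22,0],[0,0,22,0],[0,0,20,0],[0,0,9,0],[0,0,3.5,0],[0,0,0,0],[0,0,0,0]]]' |sed -n '2p;4p'
python3 go.py 565 280 39 113
python3 -m pendant '[[[0,0,0,0],[0,0,0,0],[0,0,0,0],[0,0,0,0],[0,0,0,0],[0,0,0,0],[0,0,0,0],[0,0,0,0]]]' 50 30 
python3 go.py 565 280 39 113
```

```text
position: [0.5648, 0.2802, 0.0392]
wrist_force: [0.2, -0.3, 0.2]
shift [-0.1 -0.3  0.2] turn -0.0 t 14.65 F [ 0.2 -0.3  0.2] w 85.4 g 0.0 tcp [564.8 280.2  39.2] q [ 0.27  0.7   1.31 -0.    1.12 -1.7 ]
t: 15.45
position: [0.5651, 0.2814, 0.04]
eef_rot: [[-0.921, -0.39, 0.004], [-0.39, 0.921, 0.003], [-0.004, 0.001, -1.0]]
wrist_force: [0.0, 4.2, 6.7]
gripper_width: 0.0621
grasp_force: 19.3
shift [ 0.6 -1.2  1. ] turn -0.0 t 15.45 F [0.  4.2 6.7] w 62.1 g 19.3 tcp [565.1 281.4  40. ] q [ 0.27  0.7   1.31  0.    1.12 -1.7 ]
```

```bash

python3 -m pendant '[[[0,0,-3,0],[0,0,-8,0],[0,0,-17,0],[0,0,-25,0],[0,0,-28,0],[0,0,-25,0],[0,0,-17,0],[0,0,-9,0],[0,0,-3,0],[0,0,0,0]]]'
python3 -m pendant '[[[0,0,0,4],[0,0,0,8],[0,0,0,4],[0,0,0,0]]]' |sed -n 2p
python3 go.py 572 -242 170 97
```

```text
t: 16.45
position: [0.5641, 0.28, 0.1728]
eef_rot: [[-0.921, -0.39, -0.001], [-0.39, 0.921, -0.0], [0.001, 0.0, -1.0]]
wrist_force: [-0.4, 0.2, -0.6]
gripper_width: 0.0619
grasp_force: 20.5
position: [0.5639, 0.2799, 0.1719]
shift [  55.  -519.1    2.2] turn -0.1 t 16.85 F [-0.1 -0.1 -0.4] w 62.3 g 20.5 tcp [563.9 279.9 171.9] q [ 0.27  0.57  1.16 -0.    1.42 -1.42]
```

```bash

python3 -m pendant '[[[1,-10,0,0],[3,-25,0,0],[4,-38,0,0],[4.5,-42,0,0],[4.5,-42,0,0],[4.5,-42,0,0],[4.5,-42,0,0],[4.5,-42,0,0],[4.5,-42,0,0],[4.5,-42,0,0]]]' |sed -n 2p
python3 -m pendant '[[[4.5,-42,0,0],[4,-40,0,0],[3.5,-34,0,0],[2,-22,0,0],[1,-10,0,0],[0,-4,0,0],[0,0,0,0],[0,0,0,0]]]' |sed -n 2p
python3 go.py 572 -242 56 97
python3 - <<'E'
from h import *
im,d=vision.snapshot("top"); s,sd=vision.snapshot("side"); W=cloud("side",sd)
r=lambda a,x0,y0,w,h,W,H:cv2.resize(a[y0:y0+h,x0:x0+w,::-1],(W,H),interpolation=cv2.INTER_CUBIC)
cv2.imwrite("pics/d.png",np.hstack([r(im,350,130,120,120,400,400),r(s,285,190,130,130,400,400)]))
# scale outline: fit plate/base in the starting pictures
for n in ("top","side"):
    T=np.load(f"/tmp/{n}.npz");w=T["W"]
    near=(abs(w[...,0]-.54)<.16)&(abs(w[...,1]+.245)<.13)
    for lo,hi in((.018,.028),(.0315,.0385)):
        m=(near&(w[...,2]>lo)&(w[...,2]<hi)).astype(np.uint8)
        m=cv2.morphologyEx(m,cv2.MORPH_OPEN,np.ones((3,3)))>0
        print(n,lo,cv2.minAreaRect((w[m][:,:2]*1000).astype(np.float32)))
E
```

```text
position: [0.5689, -0.0913, 0.1729]
position: [0.5731, -0.2406, 0.1732]
shift [  1.3  -1.3 117.2] turn 0.0 t 18.65 F [ 0.4 -0.9 -1.3] w 61.9 g 20.5 tcp [ 573.1 -240.6  173.2] q [-0.59  0.55  1.18  0.    1.41 -2.28]
top 0.018 ((529.9793090820312, -246.3314666748047), (247.3603515625, 189.94407653808594), 7.15419864654541)
top 0.0315 ((570.6634521484375, -245.30838012695312), (152.95062255859375, 145.74459838867188), 1.2924870252609253)
side 0.018 ((533.8409423828125, -245.25442504882812), (249.2386932373047, 193.0298309326172), 7.185110569000244)
side 0.0315 ((574.4620361328125, -240.95904541015625), (151.10067749023438, 151.32012939453125), 6.861221790313721)
```

View pics/d.png

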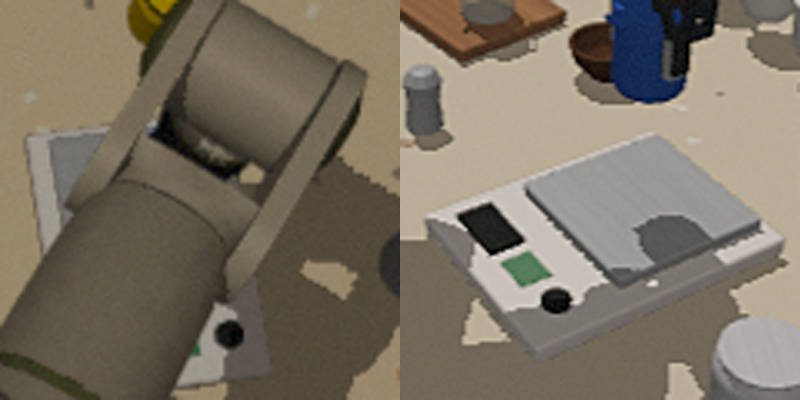

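The cup is held upright above the plate (side crop (650,60)), and the plate is empty. The refined plate centre is (572, -241). Next I lower it.

```bash

python3 -m pendant '[[[1.2,-0.6,5,0],[0,0,15,0],[0,0,22,0],[0,0,24,0],[0,0,20,0],[0,0,12,0],[0,0,7,0],[0,0,4,0],[0,0,2,0],[0,0,0,0]]]' |sed -n '2p;4p'
python3 -m pendant '[[[0,0,2,0],[0,0,1,0],[0,0,0.6,0],[0,0,0,0],[0,0,0,0]]]' |sed -n '2p;4p'
python3 go.py 572 -241.5 56 97
```

```text
position: [0.5722, -0.2425, 0.0626]
wrist_force: [-0.6, -0.2, -1.1]
position: [0.572, -0.2425, 0.0586]
wrist_force: [-0.4, -0.9, -1.3]
shift [-0.1  1.   2.6] turn -0.0 t 20.25 F [-0.4 -0.9 -1.3] w 62.2 g 20.5 tcp [ 572.  -242.5   58.6] q [-0.59  0.66  1.32  0.    1.15 -2.28]
```

```bash

python3 -m pendant '[[[0,0,0.8,0],[0,0,0.8,0],[0,0,0.5,0],[0,0,0,0],[0,0,0,0]]]' |sed -n '2p;4p'
python3 -m pendant '[[[0,0,0.5,0],[0,0,0,0],[0,0,0,0]]]' |sed -n '2p;4p'
```

```text
position: [0.572, -0.2424, 0.0564]
wrist_force: [0.4, 0.2, -0.7]
position: [0.572, -0.2425, 0.0561]
wrist_force: [-0.9, 0.9, 0.2]
```

```bash

python3 -m pendant '[[[0,0,0.5,0],[0,0,0,0],[0,0,0,0]]]' |sed -n '2p;4p'
python3 go.py 572 -241.5 56 97
python3 -m pendant '[[[0,0,0,0],[0,0,0,0],[0,0,0,0],[0,0,0,0],[0,0,0,0]]]' 72 |sed -n '2p;4,6p'
python3 -m pendant '[[[0,0,0,0],[0,0,0,0],[0,0,0,0]]]' 85 |sed -n '4,6p'
python3 -m pendant '[[[0,0,-8,0],[0,0,-18,0],[0,0,-28,0],[0,0,-30,0],[0,0,-28,0],[0,0,-10,0],[0,0,0,0],[0,0,0,0]]]' |sed -n '2p;4p'
python3 go.py 442 -212 120 97
```

```text
position: [0.5721, -0.2424, 0.0561]
wrist_force: [-2.1, 1.8, 4.9]
shift [-0.   0.9  0.1] turn -0.0 t 21.35 F [-2.1  1.8  4.9] w 62.0 g 20.1 tcp [ 572.1 -242.4   56.1] q [-0.59  0.67  1.33  0.    1.15 -2.28]
position: [0.572, -0.2424, 0.0553]
wrist_force: [-0.4, -0.3, -0.5]
gripper_width: 0.0719
grasp_force: 0.0
wrist_force: [-0.3, -0.6, 0.3]
gripper_width: 0.0849
grasp_force: 0.0
position: [0.5715, -0.2422, 0.1761]
wrist_force: [0.7, -0.0, -0.5]
shift [124.8  45.5  56.4] turn -0.0 t 22.95 F [ 0.7 -0.  -0.5] w 84.6 g 0.0 tcp [ 571.5 -242.2  176.1] q [-0.59  0.55  1.18 -0.    1.42 -2.28]
```

```bash

python3 -m pendant '[[[8,3,0,0],[20,7,0,0],[28,10,0,0],[30,11,0,0],[24,9,0,0],[12,4,0,0],[2.8,1.5,0,0],[0,0,0,0],[0,0,0,0]]]' 0 20 |sed -n '2p;4,6p'
python3 go.py 442 -212 60 97
python3 - <<'E'
from h import *
im,d=vision.snapshot("top"); s,sd=vision.snapshot("side")
r=lambda a,x0,y0,w,h,W,H:cv2.resize(a[y0:y0+h,x0:x0+w,::-1],(W,H),interpolation=cv2.INTER_CUBIC)
cv2.imwrite("pics/e.png",np.hstack([r(im,350,130,120,120,400,400),r(s,255,150,160,160,400,400)]))
for n,dd in(("top",d),("side",sd)):
    w=cloud(n,dd);m=(abs(w[...,0]-.572)<.05)&(abs(w[...,1]+.242)<.05)&(abs(w[...,2]-.114)<.004)
    q=w[m]
    if len(q): print(n,len(q),np.median(q,0),cv2.minEnclosingCircle((q[:,:2]*1000).astype(np.float32)))
E
```

```text
position: [0.443, -0.2125, 0.1771]
wrist_force: [0.8, -0.5, -0.5]
gripper_width: 0.0003
grasp_force: 0.0
shift [  0.9   0.6 117.1] turn -0.0 t 23.85 F [ 0.8 -0.5 -0.5] w 0.3 g 0.0 tcp [ 443.  -212.5  177.1] q [-0.69  0.33  1.55  0.    1.27 -2.38]
top 126 [ 0.58466397 -0.23144895  0.11282083] ((574.03271484375, -239.24130249023438), 31.025798797607422)
side 229 [ 0.57430461 -0.24263986  0.11146014] ((571.2216796875, -242.3312225341797), 34.371212005615234)
```

View pics/e.png

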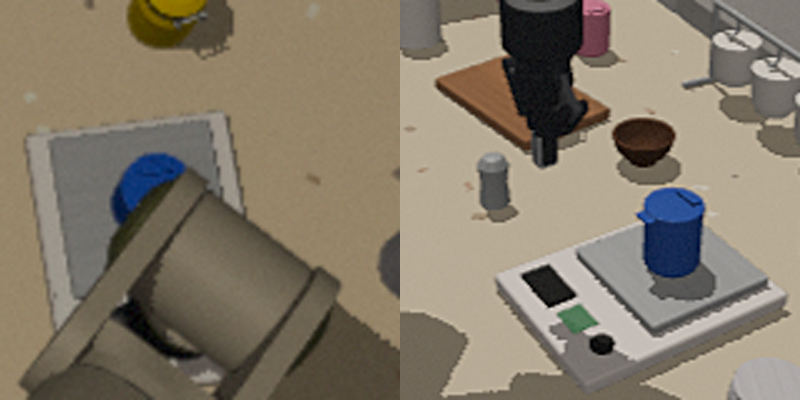

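The cup stands upright in the middle of the plate at side crop (672,235), and the tare key at (548,285) is clear. Next I descend onto it.

```bash

python3 -m pendant '[[[0.9,0.6,10,0],[0,0,25,0],[0,0,32,0],[0,0,32,0],[0,0,24,0],[0,0,12,0],[0,0,6,0],[0,0,0,0],[0,0,0,0]]]' |sed -n '2p;4p'
python3 -m pendant '[[[0,0,2.5,0],[0,0,1.5,0],[0,0,1,0],[0,0,0.6,0],[0,0,0,0],[0,0,0,0]]]' |sed -n '2p;4p'
```

```text
position: [0.4419, -0.212, 0.0368]
wrist_force: [0.0, -0.5, 0.0]
position: [0.4416, -0.2119, 0.0309]
wrist_force: [-1.0, 0.1, 0.7]
```

```bash

python3 -m pendant '[[[0,0,1.5,0],[0,0,1.2,0],[0,0,0,0],[0,0,0,0]]]' |sed -n '2p;4p'
python3 -m pendant '[[[0,0,0.8,0],[0,0,0,0],[0,0,0,0]]]' |sed -n '2p;4p'
```

```text
position: [0.4416, -0.2119, 0.0281]
wrist_force: [-0.7, -0.2, -0.3]
position: [0.4416, -0.2119, 0.0273]
wrist_force: [0.3, -0.2, 0.7]
```

```bash

python3 -m pendant '[[[0,0,1,0],[0,0,0,0],[0,0,0,0]]]' |sed -n '2p;4p'
```

```text
position: [0.4417, -0.2119, 0.0264]
wrist_force: [-0.2, 0.5, 1.1]
```

```bash

python3 -m pendant '[[[0,0,1.9,0],[0,0,0,0]]]' |sed -n '2p;4p'
```

```text
position: [0.4417, -0.212, 0.0246]
wrist_force: [-1.4, 0.6, 7.0]
```

```bash

python3 -m pendant '[[[0,0,-0.2,0],[0,0,0,0],[0,0,0,0],[0,0,0,0]]]' |sed -n '2p;4p'
python3 -m pendant '[[[0,0,-8,0],[0,0,-20,0],[0,0,-30,0],[0,0,-35,0],[0,0,-35,0],[0,0,-20,0],[0,0,0,0],[0,0,0,0]]]' |sed -n '2p;4p'
python3 go.py 350 0 200 97
python3 -m pendant '[[[8,16,0,0],[15,32,0,0],[15,32,0,0],[15,32,0,0],[15,32,0,0],[10,22,0,0],[0,0,0,0],[0,0,0,0]]]' |sed -n '2p;4p'
python3 - <<'E'
from h import *
im,d=vision.snapshot("top"); s,sd=vision.snapshot("side")
r=lambda a,x0,y0,w,h,W,H:cv2.resize(a[y0:y0+h,x0:x0+w,::-1],(W,H),interpolation=cv2.INTER_CUBIC)
cv2.imwrite("pics/f.png",np.hstack([r(im,110,90,340,200,400,235),r(s,235,100,260,240,400,235)]))
E
```

```text
position: [0.4417, -0.212, 0.0249]
wrist_force: [-0.6, 1.0, 6.2]
position: [0.4413, -0.2117, 0.1724]
wrist_force: [0.2, 0.3, -0.3]
shift [ 65.  221.2 -27.6] turn -0.0 t 27.85 F [ 0.2  0.3 -0.3] w 0.2 g 0.0 tcp [ 441.3 -211.7  172.4] q [-0.69  0.33  1.56 -0.    1.25 -2.38]
position: [0.3439, -0.0565, 0.1721]
wrist_force: [0.9, -0.4, 0.6]
```

View pics/f.png

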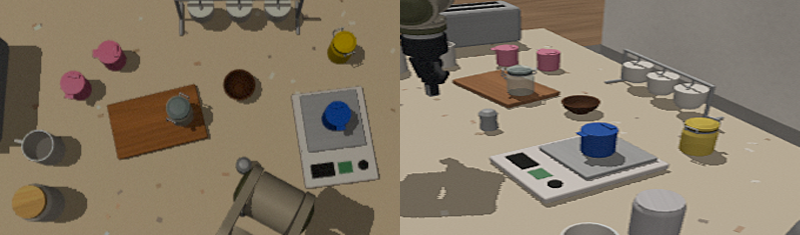

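The picture shows the jar upright on the board at (180,110) and the cup upright in the middle of the plate at (338,117). The other things are where they were, and the arm is clear. I'll hand the job in.

```bash
python3 -c "
from bench import ctrl; print(ctrl.job_done())"
```

```text
the job is handed in; nothing more can be done
None
```

The job is handed in: the jar stands on the board, the cup stands upright in the middle of the weighing plate, and the tare key was pressed at 6–7 N for about half a second and released.

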